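# Load the dose-pod dispenser in order

## Task

Load the clear tube of the rail-hung push dispenser with the three filled dose pods, lids up and lying flat on one another, so that as they are pushed out from the bottom the yellow one comes first, then the red, and the blue last; then close the tube with its white cap, seated on the collar. Leave the empty white pod in the dish and the glass jar standing under the chute.

Things in the scene. Friction and masses are not known exactly. Their poses are not given: they have to be found in the camera images.
- pod_yellow: filled yellow dose pod, first to come out: round plastic puck with a flip lid, 44 mm across, 20 mm tall, about 35 g; lies flat on the tiles, lid up. Origin at the centre of its underside, z up; x points to the lid's hinge, -x to a 3 mm thumb tab; at the start the hinge faces away from the robot within 30 degrees
- pod_red: filled red dose pod, second to come out; same shape, size and axes as the yellow one; lies flat on the tiles, lid up
- pod_blue: filled blue dose pod, last to come out; same shape, size and axes as the yellow one; lies flat on the tiles, lid up
- cap: white cap of the tube, about 45 g, standing upright on the tiles. From below: plug 48 mm across, 6 mm tall; flange 76 mm across, 4 mm thick; round grey knob to hold it by, 22 mm across, 10 to 32 mm above the underside. Origin at the centre of the plug's underside, z up. Closed, the flange rests on the collar with the plug inside the tube, its origin 64 mm above the tube's floor
- dispenser: white push dispenser hung on a rail at the back, fixed, left or right (a cream cup of cotton buds hangs at the other place). Origin: centre of the floor of its clear upright tube, 120 mm above the tiles; z up, -x to the robot, never turned. Tube 56 mm across inside; its +y and -y sides are cut away from rim to floor, 37 mm wide in x, so two fingers along y can lower a pod to the floor
- tube_mouth (a point): centre of the tube's open mouth, 70 mm above its floor, the highest part there. A white collar flares from 56 mm (8 mm below the rim) to 68 mm across at the rim. Three stacked pods reach 60 mm above the floor. The lowest 27 mm of the tube's front is the exit, with a 4 mm stop lip; from it a chute juts out to 66 mm in front (-x) of the tube's axis
- pod_white: empty white dose pod, same shape and size as the filled ones; lies in a round beige ceramic dish at one side and stays there
- jar: clear open glass jar, 60 mm across, 68 mm tall, standing on the tiles under the chute, its axis about 78 mm in front (-x) of the tube's axis; origin at the centre of its underside; stays there
Things that resemble listed ones, but are neither listed nor needed, are in the scene too. What is shaped like the pod_yellow but pink is not meant. What is shaped like the cap but brown is not meant.

How it is judged:
By the outcome, as a careful person would: the job done as asked, in the order asked, and still so for the second after the job is handed in, with the robot touching nothing.
It also fails if it takes over 96 s, if anything falls off the work surface, if the arm or the gripper's body presses on something with over 40 N, if the wrist force passes 120 N, or if a joint passes its speed limit or range.

## Robot

A 6-joint arm with a two-finger parallel gripper is mounted at the origin on the work surface. World frame = base frame: x ahead of the robot, y to its left, z up, the work surface at z = 0. Lengths are in mm, angles in rad, forces in N, time in s.
With the tool pointing down it reaches from about 325 to 875 mm from the base axis. Payload 4.4 kg.
Tool frame: the origin (TCP) lies on the centre line of the jaws, within the pads' length; the fingertips stand ahead of it and the grasp point (between the pads) lies 6 mm ahead of it (ctrl.tcp_to_tips is the z of the fingertips in the tool frame, in mm); z points along the fingers, y is the line along which they close (so a half turn about z gives the same grasp; the last joint's range is limited). The gripper opens to 85 mm and grips with 20 to 120 N. Pads are 22 mm wide; open, the fingers measure 114 mm over their backs; the gripper's body (76 mm by 85 mm) begins 54 mm behind the grasp point. The pads swing forward as they close: fully open they stand 13 mm farther back than shut.
Start: joints at [-1.266, 0.207, 1.542, -0, 1.393, -0.15], TCP at [252.576, -516.559, 256.282] pointing down, gripper open.
Joint ranges: [-2.73, 2.73], [-0.86, 2.22], [0.23, 2.46], [-1.11, 4.25], [0.08, 2.63], [-2.82, 2.82]. Speed limits (rad/s): [2.79, 2.79, 3.14, 3.14, 3.14, 3.14].

## Interface

Orientations are given as a 3x3 rotation matrix whose columns are the frame's x, y, z axes.
In Python, from plant import ctrl, sensors, optics gives the robot as it stands. Calls block until the motion is done:
- ctrl.move_ptp(position, orientation): joint-space move of the TCP to a pose.
- ctrl.move_l(position, rot=None, vel=150, threshold=None): straight line of the TCP; rot=None keeps the orientation; vel is the mean speed in mm/s. With threshold (N) it stops when the force on the tool has changed by that much, and returns True; else False.
- ctrl.set_joints(angles): joint-space move.
- ctrl.gripper_to(opening, force=None): finger opening in mm; force is the grip in N (None keeps the last); returns when the fingers have stopped.
- ctrl.hold(seconds).
- ctrl.solve_ik(position, orientation): joint angles nearest the present ones, or None.
- sensors.read_state(): the state.
- optics.grab_frame(name): name is "scene" or "top" or "wrist"; returns (picture, depth): 420x560x3 uint8, red, green, blue; 420x560 float32, mm along the optical axis (not along the pixel's ray), 0 where there is no reading.
- optics.camera_params(name): a dict with "mtx" (3x3 intrinsics, pixels), "R" (3x3) and "t" (3): a world point X has camera coordinates R X + t; the wrist camera has in their place "T_tool_cam" (4x4, takes a point from camera to tool coordinates, whose origin is the TCP and whose axes are the flange's). Camera axes: x right, y down, z forward; pixel columns grow to the right and rows downward; lengths in mm; the calibration is good to about 2 mm. A picture is of the moment at which its call begins: read the wrist's pose just before it. camera_params takes no time and is no camera call.
A pose or a line that the arm cannot do raises ctrl.MotionError and nothing moves.
- ctrl.finish_job(): hands the job in; it is judged then, once.
The state is a dict: "t": time; "q": joint angles; "qvel": joint speeds; "tau": joint torques, N m; "eef_pos": TCP position; "eef_rot": TCP orientation; "force": force on the tool from outside, world axes, zero at the start; "wrist_torque": the same for the moment, N m; "grip_width": finger opening in mm; "grasp_force": force on a finger pad.
Only numpy, scipy, OpenCV 4.12 (cv2) and the standard library are available. Lean on these libraries where they do the work, as an engineer would, in place of code of your own. Each camera call takes 0.05 s, during which the arm holds its last target. There are 200 camera calls.

## Working session

There is one attempt and no reset: what is moved stays moved. The work goes in short steps, each a Python script; the robot and the scene stay as the last script left them, time stands still between calls to the robot, and variables do not carry over. Pictures are saved under pics/ and viewed, at most 15 in all, crops included, and the job is handed in when it is done.

```bash
mkdir -p pics; ls
python3 - <<'E'
from plant import ctrl,sensors,optics
import cv2
for n in("scene","top"):
    p,d=optics.grab_frame(n);cv2.imwrite(f"pics/{n}0.png",p[:,:,::-1])
    import numpy as np;np.savez(f"pics/{n}0.npz",p=p,d=d)
    c=optics.camera_params(n);print(n,c["mtx"].round(1).tolist(),(-c["R"].T@c["t"]).round(0),c["R"].round(2).tolist())
c=optics.camera_params("wrist");print(c["mtx"],c["T_tool_cam"].round(3));print(ctrl.tcp_to_tips)
s=sensors.read_state();print(s["t"],s["grip_width"],s["eef_rot"].round(3))
E
```

```text
pics
scene [[489.3, 0.0, 281.3], [0.0, 489.3, 212.9], [0.0, 0.0, 1.0]] [1144.  768.  757.] [[-0.81, 0.59, 0.0], [0.31, 0.44, -0.84], [-0.5, -0.68, -0.54]]
top [[388.5, 0.0, 279.3], [0.0, 388.5, 204.5], [0.0, 0.0, 1.0]] [ 363.   -7. 1080.] [[0.02, -1.0, 0.0], [-0.98, -0.02, -0.2], [0.2, 0.0, -0.98]]
[[321.44802149   0.         276.29301604]
 [  0.         321.44802149 208.26762026]
 [  0.           0.           1.        ]] [[  -0.      -0.946   -0.324   83.435]
 [   1.      -0.       0.       0.353]
 [  -0.      -0.324    0.946 -117.126]
 [   0.       0.       0.       1.   ]]
25.0
0.1 85.14139590368961 [[ 0.898  0.439 -0.001]
 [ 0.439 -0.898  0.002]
 [ 0.    -0.002 -1.   ]]
```

View pics/scene0.png

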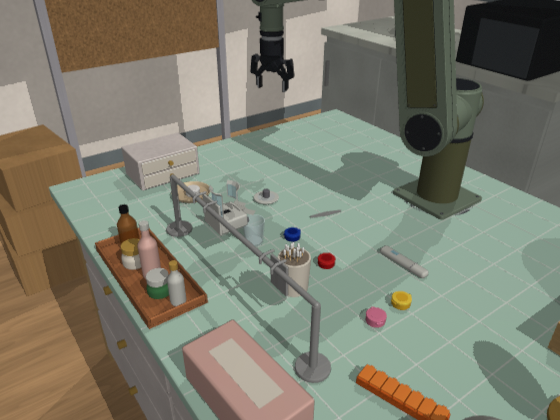

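View pics/top0.png

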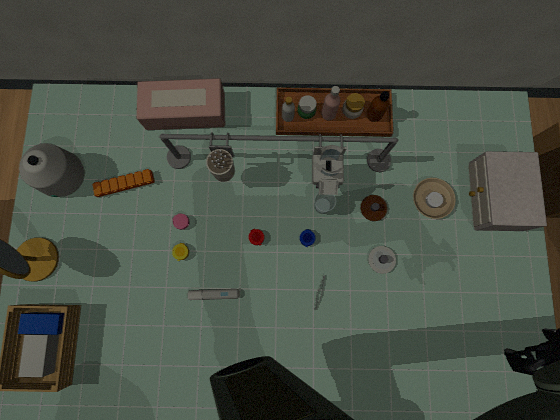

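Top view candidates: yellow pod (181,251) vs pink decoy (181,221); red (257,237); blue (307,238); white pod in dish (435,200), which stays. White cap with grey knob (382,260) vs brown decoy (374,208). Dispenser (328,165) with jar (325,204); cup of cotton buds at (220,163). I choose by colour and shape.

```bash
cat > h.py <<'E'
import numpy as np,cv2
from plant import ctrl,sensors,optics
def ray(n,uv,z,T=None):
    c=optics.camera_params(n);d=np.linalg.inv(c["mtx"])@[uv[0],uv[1],1.]
    if n=="wrist":
        R=T[:3,:3]@c["T_tool_cam"][:3,:3];o=T[:3,:3]@c["T_tool_cam"][:3,3]+T[:3,3];d=R@d
    else: R=c["R"];o=-R.T@c["t"];d=R.T@d
    return o+d*(z-o[2])/d[2]
def cloud(n,d,T=None):
    c=optics.camera_params(n);v,u=np.mgrid[:420,:560]
    P=np.stack([u,v,np.ones_like(u)],-1)@np.linalg.inv(c["mtx"]).T*d[...,None]
    if n=="wrist":
        M=T@c["T_tool_cam"];return P@M[:3,:3].T+M[:3,3]
    return (P-c["t"])@c["R"]
def pose():
    s=sensors.read_state();T=np.eye(4);T[:3,:3]=s["eef_rot"];T[:3,3]=s["eef_pos"];return T
def wrist(name=None):
    T=pose();p,d=optics.grab_frame("wrist")
    if name: cv2.imwrite(f"pics/{name}.png",p[:,:,::-1]);np.savez(f"pics/{name}.npz",p=p,d=d,T=T)
    return p,d,T
def rot(yaw): # tool down, tool x at yaw
    c,s=np.cos(yaw),np.sin(yaw);return np.array([[c,s,0],[s,-c,0],[0,0,-1.]])
def mask(p,col):
    H=cv2.cvtColor(p,cv2.COLOR_RGB2HSV);h,s,v=H[...,0].astype(int),H[...,1],H[...,2]
    k=dict(yellow=(22,33),red=(174,184),blue=(112,126))[col]
    m=(((h>=k[0])&(h<=k[1]))|((h+180>=k[0])&(h+180<=k[1])))&(s>150)&(v>60)
    return m.astype(np.uint8)
def blobs(m,a=60):
    n,l,st,ce=cv2.connectedComponentsWithStats(m)
    return [(ce[i].round(1),int(st[i,4])) for i in range(1,n) if st[i,4]>a]
E
python3 - <<'E'
from h import *
f=np.load("pics/top0.npz");p,d=f["p"],f["d"]
for c in("yellow","red","blue"):
    for uv,a in blobs(mask(p,c)): print(c,uv,a,ray("top",uv,18).round(0))
print("cap",ray("top",(382,260),8).round(0))
P=cloud("top",d)
for nm,(u,v) in dict(disp=(328,155),disp2=(328,182),rail=(250,137),rail2=(300,137),jar=(325,204),dish=(435,200),capknob=(384,258),tip=(336,170)).items():print(nm,P[v-1:v+2,u-1:u+2].reshape(-1,3).mean(0).round(0))
big=cv2.resize(p[130:280,160:410],None,fx=3.2,fy=3.2,interpolation=cv2.INTER_CUBIC);cv2.imwrite("pics/c1.png",big[:,:,::-1])
print("col x,z at u=318,328,338")
for u in (318,328,338):print([tuple(P[v,u].round(0).astype(int)) for v in range(132,215,4)])
E
```

```text
yellow [179.9 251.3] 203 [448. 262.  18.]
red [256.  236.6] 194 [492.  56.  18.]
blue [307.1 237.7] 83 [491. -84.  18.]
cap [ 434. -290.    8.]
disp [ 690. -128.  134.]
disp2 [ 623. -130.  116.]
rail [721.  69. 170.]
rail2 [723. -55. 170.]
jar [ 589. -135.    4.]
dish [ 601. -439.   25.]
capknob [ 438. -289.   32.]
tip [ 613. -130.  256.]
col x,z at u=318,328,338
[(np.int64(797), np.int64(-114), np.int64(23)), (np.int64(794), np.int64(-117), np.int64(1)), (np.int64(717), np.int64(-100), np.int64(167)), (np.int64(770), np.int64(-117), np.int64(-1)), (np.int64(696), np.int64(-100), np.int64(166)), (np.int64(696), np.int64(-102), np.int64(138)), (np.int64(692), np.int64(-104), np.int64(119)), (np.int64(680), np.int64(-104), np.int64(123)), (np.int64(669), np.int64(-104), np.int64(122)), (np.int64(659), np.int64(-104), np.int64(119)), (np.int64(648), np.int64(-104), np.int64(120)), (np.int64(637), np.int64(-104), np.int64(122)), (np.int64(628), np.int64(-104), np.int64(117)), (np.int64(622), np.int64(-106), np.int64(100)), (np.int64(637), np.int64(-116), np.int64(0)), (np.int64(608), np.
[... 1552 characters left out ...]
82), np.int64(-151), np.int64(151)), (np.int64(682), np.int64(-156), np.int64(117)), (np.int64(670), np.int64(-155), np.int64(123)), (np.int64(659), np.int64(-155), np.int64(123)), (np.int64(629), np.int64(-145), np.int64(188)), (np.int64(639), np.int64(-155), np.int64(120)), (np.int64(628), np.int64(-155), np.int64(121)), (np.int64(623), np.int64(-158), np.int64(100)), (np.int64(638), np.int64(-174), np.int64(-1)), (np.int64(626), np.int64(-174), np.int64(-3)), (np.int64(614), np.int64(-173), np.int64(-2)), (np.int64(603), np.int64(-173), np.int64(-3)), (np.int64(591), np.int64(-173), np.int64(-2)), (np.int64(579), np.int64(-173), np.int64(-1)), (np.int64(567), np.int64(-172), np.int64(3))]
```

View pics/c1.png

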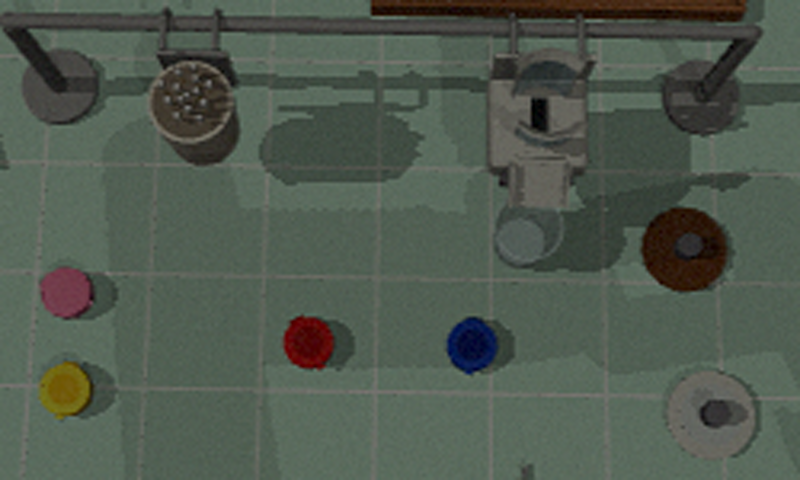

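The crop confirms yellow at crop (66,388), red (309,342), blue (472,345), the white cap with grey knob (712,412), and the clear tube with its slit floor around (540,105). Now a close look at the tube.

Run:
```python
from h import *
for y in(0,np.pi): print(y,[ctrl.solve_ik(np.array(q),rot(y)) is not None for q in([661,-130,330],[661,-130,140.],[448,262,20.],[434,-290,30.])], ctrl.solve_ik(np.array([661,-130,330]),rot(y)))
ctrl.move_ptp(np.array([661,-130,300.]),rot(np.pi))
p,d,T=wrist("w1");print(T.round(2),sensors.read_state()["t"])
```

```text
0 [True, True, True, True] [-3.22502287e-01  3.75566695e-01  1.17701818e+00 -4.44089210e-16
  1.58900778e+00  1.24829404e+00]
3.141592653589793 [True, True, True, True] [-3.22502287e-01  3.75566695e-01  1.17701818e+00 -4.44089210e-16
  1.58900778e+00 -1.89329861e+00]
[[  -1.      0.     -0.    660.7 ]
 [   0.      1.     -0.   -130.99]
 [   0.     -0.     -1.    299.88]
 [   0.      0.      0.      1.  ]] 2.1833
```

View pics/w1.png

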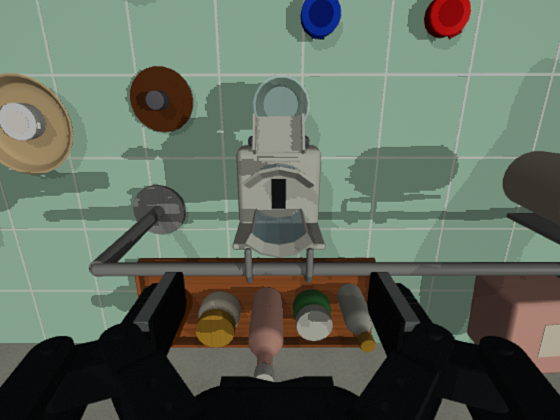

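The wrist view shows the tube: front collar arc near (279,172), rear arc near (279,240), floor slit at (279,193), chute (279,135) and jar (279,100). I'll fit a circle to the rim points.

Run:
```python
from h import *
f=np.load("pics/w1.npz");p,d,T=f["p"],f["d"],f["T"]
P=cloud("wrist",d,T)
sel=(P[...,2]>187)&(P[...,2]<196)&(abs(P[...,0]-661)<60)&(abs(P[...,1]+130)<60)
Q=P[sel];v,u=np.nonzero(sel)
print(len(Q),Q.min(0),Q.max(0))
for vv in range(150,255,3):
    w=P[vv,200:360];k=(w[:,2]>165)&(w[:,2]<200)
    if k.any():print(vv,k.sum(),w[k,1].min().round(1),w[k,1].max().round(1),w[k,0].mean().round(1),w[k,2].mean().round(1))
# front edges
for uu in (265,279,293):print(uu,[(v,*P[v,uu].round(0)[[0,2]].astype(int)) for v in range(150,256,4)])
big=cv2.resize(p[90:270,190:370],None,fx=3.3,fy=3.3,interpolation=cv2.INTER_CUBIC);cv2.imwrite("pics/c2.png",big[:,:,::-1])
```

```text
780 [ 623.89379255 -155.89943614  187.00400546] [ 696.91617583 -102.77848311  191.17783952]
168 19 -135.9 -123.0 624.7 188.7
171 43 -144.7 -114.3 626.8 188.9
174 51 -147.6 -111.3 629.5 186.7
177 41 -150.6 -108.3 632.1 185.5
180 32 -153.4 -105.4 634.0 186.8
183 29 -155.7 -103.3 636.3 186.5
186 13 -153.9 -105.1 639.2 184.4
225 1 -151.2 -151.2 678.3 165.0
228 13 -152.8 -106.7 680.0 167.7
231 21 -152.2 -106.2 681.0 171.7
234 34 -152.5 -106.1 682.4 174.7
237 62 -153.9 -105.7 684.9 175.0
240 65 -154.4 -104.3 685.4 179.8
243 87 -167.9 -91.5 688.0 180.1
246 93 -168.6 -89.7 690.8 179.8
249 89 -167.9 -90.5 693.6 179.5
252 58 -157.5 -101.1 693.4 185.2
265 [(150, np.int64(622), np.int64(118)), (154, np.int64(626), np.int64(119)), (158, np.int64(629), np.int64(124)), (162, np.int64(633), np.int64(121)), (166, np.int64(631), np.int64(148)), (170, np.int64(626), np.int64(189)), (174, np.int64(629), np.int64(187)), (178, np.int64(634), np.int64(182)), (182, np.int64(653), np.int64(119)), (186, np.int64(656), np.int64(121)), (190, np.int64(661), np.int64(119)), (194, np.int64(665), np.int64(119)), (1
[... 1860 characters left out ...]
82, np.int64(653), np.int64(119)), (186, np.int64(656), np.int64(121)), (190, np.int64(660), np.int64(120)), (194, np.int64(664), np.int64(120)), (198, np.int64(669), np.int64(119)), (202, np.int64(673), np.int64(119)), (206, np.int64(677), np.int64(119)), (210, np.int64(681), np.int64(119)), (214, np.int64(684), np.int64(122)), (218, np.int64(685), np.int64(131)), (222, np.int64(685), np.int64(141)), (226, np.int64(686), np.int64(149)), (230, np.int64(686), np.int64(159)), (234, np.int64(686), np.int64(166)), (238, np.int64(686), np.int64(174)), (242, np.int64(686), np.int64(182)), (246, np.int64(689), np.int64(184)), (250, np.int64(690), np.int64(188)), (254, np.int64(693), np.int64(189))]
```

View pics/c2.png

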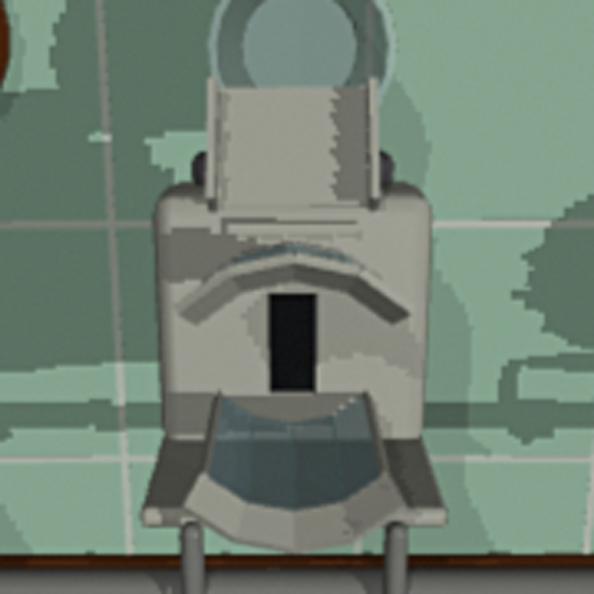

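The tube axis is at about (660.5, -129.5): rear wall at x 689, rim spanning 624 to 697, symmetric about y = -129.5. Next, the yellow pod from close by.

Run:
```python
from h import *
ctrl.move_ptp(np.array([448,262,170.]),rot(np.pi))
p,d,T=wrist("w2");print(sensors.read_state()["t"])
for uv,a in blobs(mask(p,"yellow")): print(uv,a,ray("wrist",uv,19,T).round(1))
for uv,a in blobs(mask(p,"yellow"))[:1]:
    u,v=uv.astype(int);c=p[max(v-50,0):v+50,u-60:u+60];cv2.imwrite("pics/c3.png",cv2.resize(c,None,fx=5,fy=5,interpolation=cv2.INTER_CUBIC)[:,:,::-1])
```

```text
3.9333
[279.  193.4] 1919 [444.4 263.5  19. ]
```

View pics/c3.png

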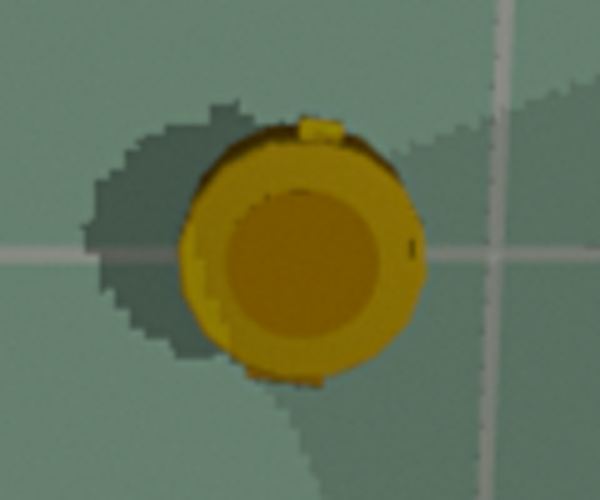

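Crop: lid centre (303,260), tab at (320,130) towards the robot, hinge at (286,380), so the hinge is about -8° from x. Picking yellow.

```bash
cat >> h.py <<'E'
TUBE=np.array([660.5,-129.5])
def pick(xy,ang,h=28):
    R=rot(np.pi+ang);a=np.r_[xy,h]
    ctrl.move_ptp(a+[0,0,50],R)
    if ctrl.move_l(a,vel=120,threshold=10): print("touch",pose()[2,3])
    ctrl.gripper_to(30,force=30);s=sensors.read_state();print("grip",s["grip_width"],s["grasp_force"],s["eef_pos"])
    ctrl.move_l(a+[0,0,120],vel=250)
    s=sensors.read_state();print("lifted",s["grip_width"],s["grasp_force"],s["t"])
def above_tube(off=(0,0)):
    ctrl.move_ptp(np.r_[TUBE+off,245],rot(np.pi))
E
python3 - <<'E'
from h import *
f=np.load("pics/w2.npz");c=ray("wrist",(279.6,195),20,f["T"])[:2];print(c)
pick(c,-0.135)
ctrl.move_ptp(np.array([560,60,260.]),rot(np.pi))
above_tube()
wrist("w3");print(sensors.read_state()["t"],sensors.read_state()["force"])
E
```

```text
[445.53235923 264.05250367]
grip 42.547898456178046 30.250078439712524 [446.27605351 264.3712243   29.02245513]
lifted 42.663645091376054 30.48893630504608 6.0583
7.9917 [ 0.82746477 -0.03973479  0.25752728]
```

View pics/w3.png

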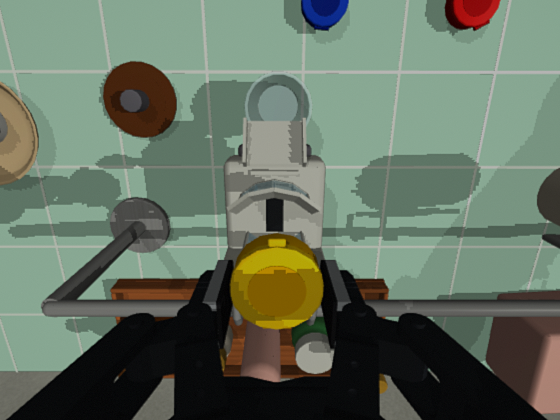

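Yellow is held level, lid centre about (277,284), tab towards the robot, over the tube. Checking its offset from the TCP, then lowering.

```bash
cat >> h.py <<'E'
def drop(level,off=(0,0),h=29):
    z=120+20*level+h+1.5
    a=np.r_[TUBE+off,z]
    ctrl.move_l(np.r_[TUBE+off,z+45],vel=200)
    if ctrl.move_l(a,vel=70,threshold=8): print("contact",pose()[:3,3],sensors.read_state()["force"])
    ctrl.gripper_to(57);ctrl.hold(0.15)
    s=sensors.read_state();print("rel",s["grip_width"],s["eef_pos"],s["force"])
    ctrl.move_l(np.r_[TUBE+off,262],vel=250)
E
python3 - <<'E'
from h import *
f=np.load("pics/w3.npz");T=f["T"];print(T[:3,3])
for uv in((277,281),(277,288)):print(ray("wrist",uv,237,T))
m=mask(f["p"],"yellow");x=cv2.boundingRect(m[:340]);print(x)
E
```

```text
[ 660.07030776 -127.61809912  244.55398807]
[ 653.37723328 -127.73561215  237.        ]
[ 656.96805634 -127.72914751  237.        ]
(230, 233, 94, 96)
```

Run:
```python
from h import *
f=np.load("pics/w3.npz");T=f["T"];p,d=f["p"],f["d"];P=cloud("wrist",d,T)
m=mask(p,"yellow")>0;m[340:]=0
for v in range(234,332,5):
    r=P[v][m[v]]
    if len(r):print(v,len(r),np.median(r,0).round(1),(r[:,1].max()+r[:,1].min())/2)
q=P[m];z=np.median(q[:,2]);top=q[abs(q[:,2]-z)<3];print(z,top.min(0),top.max(0))
print(sensors.read_state()["eef_pos"])
f=np.load("pics/w2.npz");T=f["T"];P=cloud("wrist",f["d"],T);m=mask(f["p"],"yellow")>0
q=P[m];z=np.median(q[:,2]);top=q[abs(q[:,2]-z)<3];print(T[:3,3],z,np.percentile(top,[1,99],axis=0))
```

```text
234 4 [ 638.9 -126.   217.9] -127.93022376701484
239 30 [ 635.4 -126.7  231.6] -125.84370522669147
244 52 [ 639.8 -127.5  227.5] -127.39717913428558
249 62 [ 639.7 -128.   232.9] -127.95796408330156
254 73 [ 641.3 -127.8  234.5] -133.45372463156048
259 77 [ 643.6 -128.2  234.8] -128.34386938306073
264 82 [ 646.  -128.2  235. ] -127.84139699122218
269 86 [ 648.5 -128.   235. ] -127.9334570275874
274 89 [ 650.8 -127.7  235.3] -128.0507233924249
279 92 [ 653.5 -128.   235.2] -127.97174508073876
284 94 [ 656.  -128.2  235.2] -127.91993155953962
289 93 [ 658.6 -128.2  235.3] -128.17028256939295
294 92 [ 661.3 -127.9  235.2] -128.03456253118893
299 90 [ 664.  -127.9  235.2] -127.8744805671565
304 88 [ 666.6 -127.9  235.4] -127.97089639921583
309 80 [ 669.5 -127.9  235.2] -127.96126268787663
314 72 [ 672.3 -127.9  235.1] -127.95527441145583
319 62 [ 675.2 -127.9  234.9] -127.92417624196514
324 45 [ 678.1 -127.7  234.9] -118.31231399289508
234.98968090706882 [ 634.70410183 -149.39606672  232.00798119] [ 681.30194019 -106.60151976  237.44491551]
[ 660.11057593 -127.15462849  244.99550158]
[449.30576861 261.60551588 170.62955685] 19.593527349247665 [[423.13452126 243.52004541  17.38650918]
 [466.09717576 283.51488649  21.26562522]]
```

```bash
cat >> h.py <<'E'
def rim(P):
    s=(P[...,2]>180)&(P[...,2]<197)&(abs(P[...,0]-632)<10)&(abs(P[...,1]+129)<50)
    q=P[s];t=q[q[:,2]>187];return q[:,1].min(),q[:,1].max(),(q[:,1].min()+q[:,1].max())/2,np.percentile(t[:,0],2)
E
python3 - <<'E'
from h import *
ctrl.hold(0.3);print(sensors.read_state()["eef_pos"])
p,d,T=wrist();P=cloud("wrist",d,T);print("tube",rim(P))
f=np.load("pics/w1.npz");print("w1",rim(cloud("wrist",f["d"],f["T"])))
m=mask(p,"yellow")>0;m[340:]=0
q=P[m];z=np.median(q[:,2]);t=q[abs(q[:,2]-z)<1.5];print(z,np.percentile(t,[.5,99.5],axis=0))
E
```

```text
[ 660.4890934  -128.33834114  245.57283975]
tube (np.float64(-156.59142753537827), np.float64(-102.67532056891804), np.float64(-129.63337405214816), np.float64(624.215239069657))
w1 (np.float64(-155.77866999894135), np.float64(-103.1803555022901), np.float64(-129.47951275061573), np.float64(624.2800989974738))
235.99567173524773 [[ 638.25385144 -149.23876348  234.58518467]
 [ 680.25788436 -108.27457181  237.40653705]]
```

Run:
```python
from h import *
drop(0,(2,-0.5))
print(sensors.read_state()["t"])
p,d,T=wrist("w4")
```

```text
rel 57.11638567268324 [ 662.56414869 -130.03104455  150.62282275] [ 0.32512355 -0.83452534 -0.04055289]
10.575
```

View pics/w4.png

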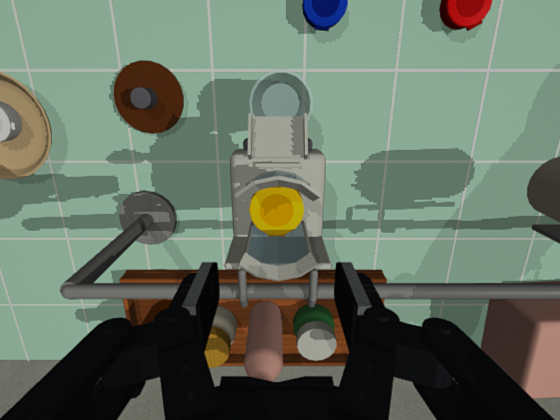

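Yellow lies flat on the tube floor (275,210). Now red.

```bash
cat >> h.py <<'E'
def look(col,xy,name):
    ctrl.move_ptp(np.r_[xy,160.],rot(np.pi));ctrl.gripper_to(85);ctrl.hold(0.4)
    p,d,T=wrist(name);P=cloud("wrist",d,T);m=mask(p,col)
    l,k=max(blobs(m),key=lambda b:b[1]);u,v=l.astype(int)
    m=m>0;q=P[m];q=q[(abs(q[:,2]-20)<3)&(np.hypot(q[:,0]-xy[0],q[:,1]-xy[1])<45)]
    print(T[:3,3],l,k,"ray",ray("wrist",l,19,T).round(1),np.percentile(q,[1,99],axis=0).round(1),sensors.read_state()["t"])
    c=p[max(v-50,0):v+50,u-60:u+60];print("crop origin",u-60,max(v-50,0))
    cv2.imwrite(f"pics/{name}c.png",cv2.resize(c,None,fx=5,fy=5,interpolation=cv2.INTER_CUBIC)[:,:,::-1])
E
python3 - <<'E'
from h import *
look("red",(492,56),"w5")
E
```

```text
[491.95535055  56.03828917 159.99828131] [278.2 198.7] 2065 ray [488.3  57.2  19. ] [[468.8  37.   17.4]
 [509.5  77.2  21.3]] 12.5333
crop origin 218 148
```

View pics/w5c.png

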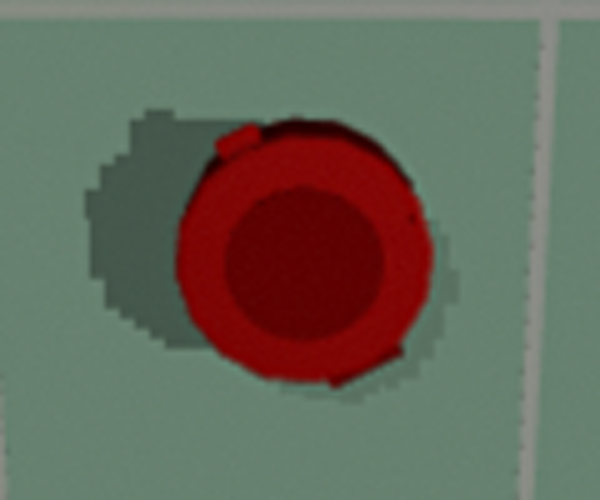

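Red: lid centre crop (305,260), tab (238,142), hinge (366,366), so the hinge is about +28°.

```bash
cat >> h.py <<'E'
def held(col):
    ctrl.hold(0.4);p,d,T=wrist();P=cloud("wrist",d,T);m=mask(p,col)>0;m[345:]=0
    q=P[m&(P[...,2]>210)&(P[...,2]<260)];z=np.median(q[:,2]);t=q[abs(q[:,2]-z)<1.5]
    e=np.percentile(t,[.5,99.5],axis=0);print("held",T[:3,3],z,e.round(1).tolist(),"tube",np.round(rim(P),1))
    return T[:3,3],e.mean(0)
E
python3 - <<'E'
from h import *
pick((488.7,57.3),0.48)
above_tube()
held("red");print(sensors.read_state()["t"])
E
```

```text
grip 42.60456042592348 30.131603479385376 [489.46581248  57.27364422  28.9807831 ]
lifted 42.91766841479794 30.499776005744934 14.7333
held [ 660.34831482 -128.89218909  245.11025411] 235.58244173058145 [[638.8, -149.7, 234.2], [680.9, -108.9, 237.0]] tube [-156.4 -102.5 -129.5  624.2]
16.2417
```

Run:
```python
from h import *
drop(1,(1,-0.3))
wrist("w6")
look("blue",(489,-84),"w7")
a=cv2.imread("pics/w6.png")[90:300,180:380];b=cv2.imread("pics/w7c.png")
cv2.imwrite("pics/c67.png",np.hstack([cv2.resize(a,(400,420)),cv2.resize(b,(400,333),interpolation=cv2.INTER_AREA)[:420] if 0 else cv2.copyMakeBorder(cv2.resize(b,(400,333)),0,87,0,0,cv2.BORDER_CONSTANT)]))
```

```text
contact [ 660.15985553 -129.41613793  169.05758285] [-0.11273142  0.03155981  4.21131096]
rel 57.03444267857437 [ 659.30775686 -129.12806087  167.69635775] [-0.30797095 -0.19408266 -0.06298708]
[488.97041133 -83.99499631 159.98575998] [277.9 202.2] 1994 ray [488.4 -83.1  19. ] [[ 467.  -103.2   17.4]
 [ 509.9  -63.4   21.4]] 19.8833
crop origin 217 152
```

View pics/c67.png

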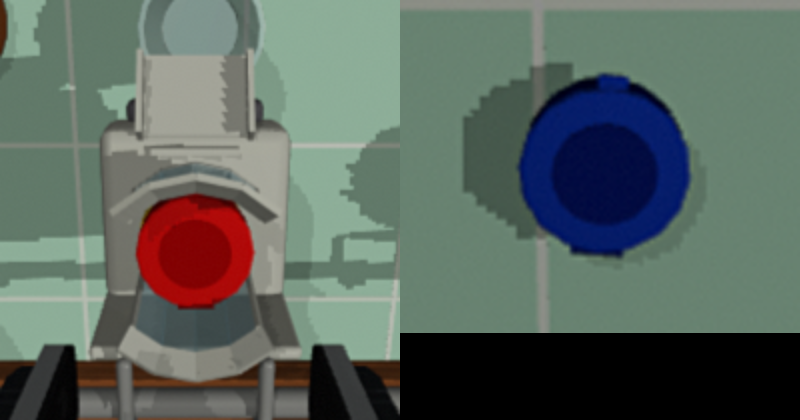

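Left: red sits flat on top of yellow in the tube. Right: blue with its tab at (613,83), hinge at (597,252), about -5°.

Run:
```python
from h import *
pick((488.5,-83.2),-0.09)
above_tube()
s,e=held("blue");print(sensors.read_state()["t"])
```

```text
grip 42.509350542671136 30.084460079669952 [489.24304232 -83.46724702  29.01624628]
lifted 43.06323963502196 30.496516227722168 21.975
held [ 660.06556012 -129.37336869  245.0022863 ] 244.56113514629237 [[623.6, -148.9, 243.1], [643.5, -110.5, 246.0]] tube [-156.2 -102.5 -129.4  624.1]
23.25
```

Run:
```python
from h import *
p,d,T=wrist("w8");P=cloud("wrist",d,T);m=mask(p,"blue")>0
for v in range(180,345,8):
    r=P[v][m[v]]
    if len(r):print(v,len(r),np.median(r,0).round(1))
cv2.imwrite("pics/w8c.png",cv2.resize(p[150:380,160:400],None,fx=2.5,fy=2.5)[:,:,::-1])
```

```text
212 29 [ 620.6 -130.4  238.6]
220 64 [ 623.4 -128.2  240.7]
228 76 [ 625.9 -127.   243. ]
236 76 [ 628.3 -126.2  245.5]
244 83 [ 630.7 -127.6  247.7]
252 94 [ 633.1 -130.1  249.9]
260 99 [ 637.3 -130.   248.5]
268 45 [ 644.3 -118.6  242.5]
276 22 [ 653.2 -116.1  233.9]
```

View pics/w8c.png

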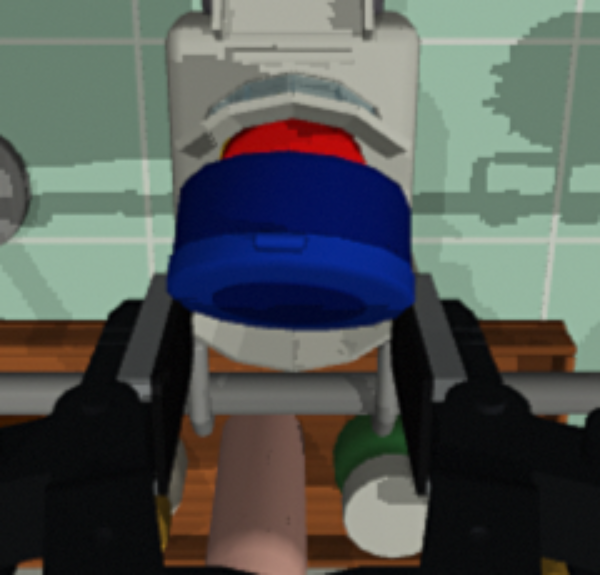

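The blue pod is tilted in the jaws: front wall facing the camera, centre about 18 mm in front of the pads. My rising path clipped the collar with it. Red is still in the tube. I'll set blue down gently on free tiles, where it should tip back onto its underside, and grip it again.

Run:
```python
from h import *
ctrl.move_l(np.array([660,-129.5,285]),vel=80)
ctrl.move_l(np.array([505,-80,200.]),vel=120)
ctrl.move_l(np.array([505,-80,60.]),vel=120)
ctrl.hold(0.2)
print(ctrl.move_l(np.array([505,-80,32.]),vel=25,threshold=2.5),pose()[:3,3])
s=sensors.read_state();print(s["grip_width"],s["force"],s["t"])
p,d,T=wrist("w9");P=cloud("wrist",d,T);m=mask(p,"blue")>0
for v in range(180,345,10):
    r=P[v][m[v]]
    if len(r):print(v,len(r),np.median(r,0).round(1))
```

```text
True [504.86898951 -79.91323494  35.59896231]
39.45694144055064 [ 0.60630183 -0.3555807   4.6125157 ] 28.0417
220 43 [467.7 -74.8  31.8]
230 55 [470.9 -74.1  34.7]
240 52 [473.8 -74.   37.7]
250 84 [476.9 -81.   40.4]
260 96 [481.5 -80.3  39.9]
270 30 [490.4 -65.8  31.9]
```

Run:
```python
from h import *
for w in(43,46,50,85): ctrl.gripper_to(w)
ctrl.hold(0.2)
ctrl.move_l(np.array([505,-80,100.]),vel=150)
look("blue",(488,-80),"w10")
```

```text
[487.98711874 -79.98474863 159.83455687] [279.  182.7] 2123 ray [470.4 -78.2  19. ] [[448.6 -98.   17.5]
 [491.5 -58.3  21.4]] 30.9917
crop origin 219 132
```

View pics/w10c.png

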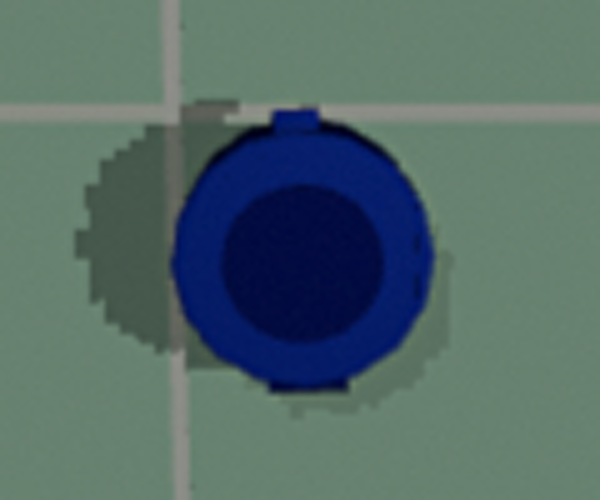

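Blue lies flat again, lid shut and up, centred at crop (302,257), hinge at +2°. Regripping, this time lifting high before moving over.

Run:
```python
from h import *
pick((470.5,-78.2),0.03)
x=pose()[:2,3]
ctrl.move_l(np.r_[x,265],vel=250)
ctrl.move_ptp(np.r_[TUBE,265],rot(np.pi))
ctrl.move_l(np.r_[TUBE,245],vel=100)
held("blue");print(sensors.read_state()["t"],sensors.read_state()["grip_width"])
```

```text
grip 42.823086903578336 30.064905881881714 [471.20855241 -78.45869964  28.97100302]
lifted 42.84907518055948 30.49767315387726 33.0917
held [ 660.67291624 -129.57019598  245.46328482] 235.95599930528363 [[639.7, -150.3, 234.5], [681.0, -109.6, 237.3]] tube [-156.5 -102.7 -129.6  624.2]
35.3167 43.04293581364568
```

Run:
```python
from h import *
drop(2,(0.3,0))
ctrl.hold(0.2)
p,d,T=wrist("w11");P=cloud("wrist",d,T);m=mask(p,"blue")>0
q=P[m&(P[...,2]>150)];print("lid z",np.percentile(q[:,2],[5,25,50,75,95]),np.percentile(q,[1,99],axis=0))
t=q[abs(q[:,2]-np.median(q[:,2]))<4];print("plane",np.linalg.lstsq(np.c_[t[:,:2]-TUBE,np.ones(len(t))],t[:,2],rcond=None)[0])
a=p[60:300,180:380]
ctrl.move_ptp(np.array([434,-290,190.]),rot(np.pi));ctrl.gripper_to(60);ctrl.hold(0.4)
p,d,T=wrist("w12");print(T[:3,3],sensors.read_state()["t"])
cv2.imwrite("pics/c1112.png",np.hstack([cv2.resize(a,(350,420)),cv2.resize(p,(450,338))[:420] if 0 else cv2.copyMakeBorder(cv2.resize(p,(450,338)),0,82,0,0,cv2.BORDER_CONSTANT)])[:,:,::-1])
```

```text
contact [ 659.48224208 -129.12126157  189.07874939] [0.14419818 0.24747293 4.16742408]
rel 57.2773717595297 [ 658.6180792  -128.79484466  187.77179432] [ 0.72682     0.44294169 -0.26721733]
lid z [177.84325893 179.12677084 179.6383073  180.11523451 180.78171933] [[ 635.47353376 -149.43462534  175.77555253]
 [ 680.56092419 -109.63589546  181.28553961]]
plane [1.31449311e-02 1.05874166e-03 1.79582541e+02]
[ 434.05905451 -289.94888762  189.97620813] 39.1083
```

View pics/c1112.png

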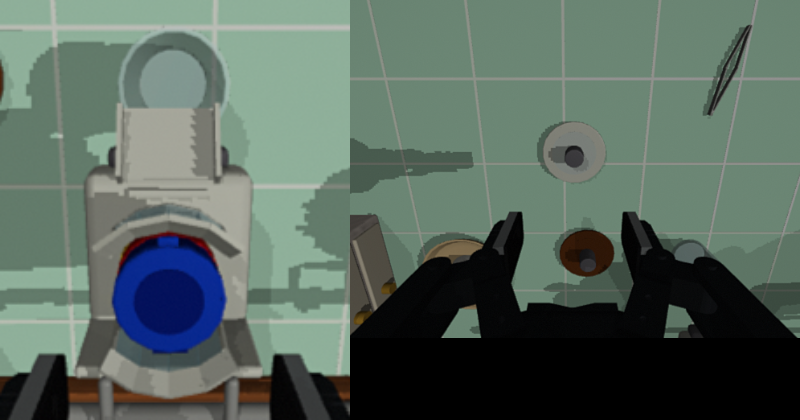

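The blue pod lies flat in the tube, lid at 180 mm and level, jar undisturbed. On the right, the white cap is at (575,152) and the brown decoy at (587,255). Measuring the cap's knob and picking it up.

Run:
```python
from h import *
f=np.load("pics/w12.npz");p,d,T=f["p"],f["d"],f["T"];P=cloud("wrist",d,T)
near=np.hypot(P[...,0]-434,P[...,1]+290)<60
k=P[near&(P[...,2]>30)&(P[...,2]<36)];e=np.percentile(k,[2,98],axis=0);print("knob",len(k),e.round(1).tolist(),e.mean(0))
g=P[near&(P[...,2]>7)&(P[...,2]<12)];e2=np.percentile(g,[.5,99.5],axis=0);print("flange",e2.round(1).tolist(),e2.mean(0))
c=e.mean(0)[:2]+[0,0]
a=np.r_[c,39.]
ctrl.move_ptp(a+[0,0,50],rot(np.pi));ctrl.hold(.2)
print(ctrl.move_l(a,vel=80,threshold=8),pose()[:3,3])
ctrl.gripper_to(10,force=40);s=sensors.read_state();print(s["grip_width"],s["grasp_force"],s["eef_pos"])
z0=s["eef_pos"][2]
ctrl.move_l(a+[0,0,210],vel=200)
ctrl.move_ptp(np.r_[TUBE,275],rot(np.pi));ctrl.hold(.4)
p,d,T=wrist("w13");P=cloud("wrist",d,T);s=sensors.read_state();print(s["grip_width"],s["t"],T[:3,3])
zf=275-39+10
g=P[(abs(P[...,2]-zf)<4)&(np.hypot(P[...,0]-660,P[...,1]+129)<60)];e=np.percentile(g,[.5,99.5],axis=0);print("flange",len(g),e.round(1).tolist(),e.mean(0),"rim",np.round(rim(P),1))
```

```text
knob 400 [[425.0, -297.8, 30.3], [443.4, -279.0, 33.0]] [ 434.17942903 -288.374081     31.66268436]
flange [[397.7, -324.3, 7.7], [470.3, -252.1, 11.4]] [ 433.97962639 -288.19049384    9.59121664]
False [ 434.35588324 -288.52161552   39.01781676]
20.04056988895119 39.38800871372223 [ 434.69371162 -288.84637317   39.7581229 ]
20.25625099616793 43.7333 [ 660.18690744 -130.19637145  275.26325794]
flange 9103 [[622.9, -166.8, 243.0], [696.0, -94.3, 248.8]] [ 659.44904934 -130.52658943  245.90180707] rim [-156.  -103.  -129.5  624.3]
```

View pics/w13.png

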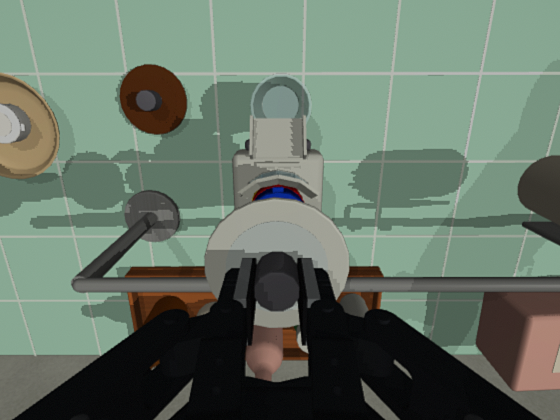

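The cap is held level and centred at (278,262) over the tube. Lowering it.

Run:
```python
from h import *
o=TUBE+[0.7,0.2]
ctrl.move_l(np.r_[o,240],vel=120);ctrl.hold(.3)
print(pose()[:3,3],ctrl.move_l(np.r_[o,221.5],vel=30,threshold=6),pose()[:3,3],sensors.read_state()["force"])
p,d,T=wrist("w14");P=cloud("wrist",d,T)
g=P[(P[...,2]>180)&(P[...,2]<202)&(np.hypot(P[...,0]-660,P[...,1]+129)<42)]
print(np.percentile(g,[1,50,99],axis=0).round(1).tolist(),sensors.read_state()["t"])
```

```text
[ 661.70343344 -129.4352299   241.10950077] True [ 660.93493521 -129.22291338  223.65967152] [-1.16812667 -0.32906932  4.30164937]
[[624.0, -165.1, 191.6], [646.2, -129.3, 193.5], [695.8, -94.0, 200.1]] 45.0667
```

Contact came at 223.7, exactly the seated height (expected 223.7). Releasing and checking.

Run:
```python
from h import *
ctrl.gripper_to(45);ctrl.hold(.2)
ctrl.move_l(np.r_[TUBE,290],vel=150)
ctrl.hold(.3)
p,d,T=wrist("w15");P=cloud("wrist",d,T)
g=P[(P[...,2]>188)&(P[...,2]<200)&(np.hypot(P[...,0]-660,P[...,1]+129)<45)]
e=np.percentile(g,[.5,99.5],axis=0);print(e.round(1).tolist(),e.mean(0))
print(np.linalg.lstsq(np.c_[g[:,:2]-TUBE,np.ones(len(g))],g[:,2],rcond=None)[0])
ctrl.move_l(np.array([480,-129,330.]),vel=250);ctrl.hold(.3)
p,d=optics.grab_frame("scene")
cv2.imwrite("pics/end.png",np.hstack([cv2.resize(p[130:270,150:350],(400,280),interpolation=cv2.INTER_CUBIC),cv2.resize(cv2.imread("pics/w15.png")[:,:,::-1],(373,280))])[:,:,::-1]);print(sensors.read_state()["t"])
```

```text
[[624.0, -165.7, 191.7], [696.5, -93.4, 197.1]] [ 660.27316504 -129.53680952  194.39215903]
[5.50498078e-04 6.96108191e-05 1.93637888e+02]
47.8167
```

View pics/end.png

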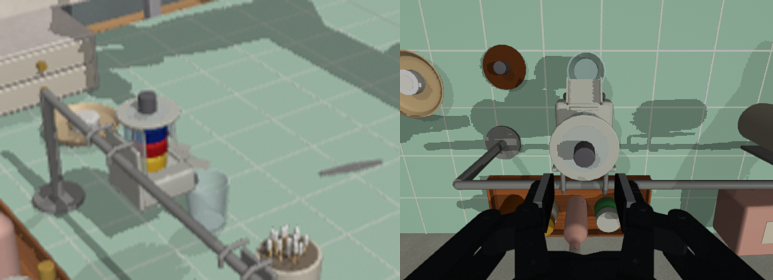

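The stack is yellow, red, blue from the bottom (around (155,145)). The cap is level on the collar, the jar stands under the chute, and the white pod is in its dish.

```bash
python3 -c "
from plant import ctrl
print(ctrl.finish_job())"
```

```text
the job is handed in; nothing more can be done
None
```

The job is handed in at about 48 s: yellow, red and blue are stacked flat from the bottom up, lids up, and the cap is seated level on the collar, with the white pod and jar left in place; on the first try the blue pod clipped the collar and tilted in the jaws, so I set it down and picked it up again.

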